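# Sweep the slug offcuts into the scrap pan

### The job

Clear the three short, sawn-off ends of thumb slug off the bench: with the fingertips, sweep them along the bench top and in over the front lip of the steel scrap pan, until each lies wholly inside the pan with none of it overhanging the lip. Do not pick any of them up, and leave the two full-length thumb slugs, the red plug and the punch standing or lying where they are.

Things in the scene. Friction and masses are not known exactly. Their poses are not given: they have to be found in the camera images.
- offcut_a: Short sawn-off end of a thumb slug: plain white urethane disc, 35 mm diameter, 14 mm tall, about 15 g, lying flat and loose on the bench. Origin: centre of its underside, z up.
- offcut_b: Short sawn-off end of a thumb slug: plain white urethane disc, 35 mm diameter, 17 mm tall, about 18 g, lying flat and loose on the bench. Origin: centre of its underside, z up.
- offcut_c: Short sawn-off end of a thumb slug: plain white urethane disc, 35 mm diameter, 20 mm tall, about 21 g, lying flat and loose on the bench. Origin: centre of its underside, z up.
- scrap_pan: Shallow grey sheet-steel scrap pan screwed to the bench (does not move), 250 mm wide (own x), 180 mm deep (own y), open at its front (own -y, facing roughly to the robot's right). Side walls at own x = +-125 mm and back wall at own y = +90 mm: 3 mm thick, 37 mm tall with rolled rims. Floor 2 mm thick. A low 24 mm flange lies behind. Origin: centre of the underside, z up.
- pan_mouth (a point): Middle of the pan's open front edge, at bench level (own y = -90 mm of the pan); axes as the pan's: +y points straight into the pan. From here the bevelled lip rises from bench level to the 2 mm floor within 16 mm, so that flat things slide over it; the side walls begin 16 mm behind this edge.
- slug_a: Full-length new thumb slug: white urethane cylinder, 35 mm diameter, 62 mm tall, standing upright and loose. Not to be disturbed. Origin: centre of its underside.
- slug_b: Second full-length thumb slug, same as the first (35 mm diameter, 62 mm tall, upright, loose). Not to be disturbed. Origin: centre of its underside.
- plug: Red polyester ball plug: cylinder 30 mm in diameter with a domed top, 61 mm tall, standing upright and loose. Not to be disturbed. Origin: centre of its underside.
- punch: Black steel finger-insert punch lying on the bench along its own x: 136 mm long (from -68 to +68 mm), 26 mm wide and tall, loose. Not to be disturbed. Origin: on the bench under the middle of its length.

How it is judged:
At the end, for the whole second after the job is handed in: All three offcuts lie at rest in the scrap pan, between its walls and with their centres at least 17.5 mm (one radius) behind the front edge of the lip, resting no more than 30 mm above the bench; the two full-length slugs, the plug and the punch are within 15 mm of where they began (y of offcut_a in the frame of scrap_pan between -0.0725 and 0.09 m and x of offcut_a in the frame of scrap_pan between -0.12 and 0.12 m and height (world z) of each of offcut_a, offcut_b, offcut_c below 0.03 m and linear speed of each of offcut_a, offcut_b, offcut_c below 0.02 m/s and y of offcut_b in the frame of scrap_pan between -0.0725 and 0.09 m and x of offcut_b in the frame of scrap_pan between -0.12 and 0.12 m and y of offcut_c in the frame of scrap_pan between -0.0725 and 0.09 m and x of offcut_c in the frame of scrap_pan between -0.12 and 0.12 m and distance of each of slug_a, slug_b, plug, punch from where it was at the start of the episode below 0.015 m); the robot touches nothing.
It fails at once if an offcut is picked up instead of being swept: raised more than 12 mm off the bench while level, or more than 25 mm in any posture ((height (world z) of offcut_a above 0.012 m and angle between offcut_a's own z axis and vertical below 0.35 rad) or (height (world z) of offcut_b above 0.012 m and angle between offcut_b's own z axis and vertical below 0.35 rad) or (height (world z) of offcut_c above 0.012 m and angle between offcut_c's own z axis and vertical below 0.35 rad) or height (world z) of any of offcut_a, offcut_b, offcut_c above 0.025 m).
It fails at once if a full-length slug, the plug or the punch is moved more than 15 mm or knocked over (distance of any of slug_a, slug_b, plug, punch from where it was at the start of the episode above 0.015 m or angle between any of slug_a, slug_b, plug, punch's own z axis and vertical above 0.35 rad).
It also fails if it takes over 72 s, if anything falls off the work surface, if the arm or the gripper's body presses on something with over 40 N, if the wrist force passes 120 N, or if a joint passes its speed limit or range.

### The arm

A 7-joint arm with a two-finger parallel gripper is mounted at the origin on the work surface. World frame = base frame: x ahead of the robot, y to its left, z up, the work surface at z = 0. Lengths are in m, angles in rad, forces in N, time in s.
With the tool pointing down it reaches from about 0.4 to 0.85 m from the base axis. Payload 10.4 kg.
Tool frame: the origin (TCP) lies at the very end of the fingers, on their centre line; the grasp point (between the pads) lies 19 mm behind it; z points along the fingers, y is the direction in which the jaws open and shut (so a half turn about z gives the same grasp; the last joint's range is limited). The gripper opens to 87 mm and grips with 3 to 60 N. Pads are 19 mm wide; open, the fingers measure 117 mm over their backs; the gripper's body (75 mm by 190 mm) begins 51 mm behind the grasp point.
Start: joints at [-0.023, 0.332, -0.065, 1.46, 0.022, 1.35, -0.088], TCP at [0.625, 0, 0.223] pointing down, gripper open.
Joint ranges: [-2.6, 2.6], [-0.5, 2.12], [-1.47, 1.34], [0.16, 2.42], [-1.27, 4.41], [0.06, 2.06], [-2.6, 2.6]. Speed limits (rad/s): [2.22, 2.22, 2.79, 2.79, 3.14, 3.14, 3.14].

### API

Orientations are given as a unit quaternion [x, y, z, w].
In Python, from bench import read_state, camera, close_job, recognise, masks_of gives the robot as it stands.
- The arm moves only by the tool play_rows, never from a script. Its argument "moves" is a list of rows, each a list of 3 entries, a list of its own where there are three numbers: the shift along the tool's x, y, z in cm, then the turn, a rotation vector about the tool's x, y, z in rad, then the finger opening in cm, from 0 to 8.7. In form: [[[dx, dy, dz], [ax, ay, az], jaw], ...]. A call has 1 to 8 rows; each row is the pose to reach, as a shift and turn from the pose commanded when the call began, along the tool's axes at that moment; what a row does not reach only later rows make up. A row lasts 1/8 s, in which the tool goes at most 62.5 mm and 10.7 degrees, less where a joint would pass 70% of its speed; a pose out of reach is approached as far as the arm can. A call with a gripper value outside its range is refused whole. The fingers move at their own pace and stop on an object; "grip_force" is the grip in N (left out, the last holds). Time passes only in rows, so rows that repeat a pose let the fingers close. It gives the time, the measured TCP pose, the force and the opening at its end, in the units of the state.
- read_state(): the state, without advancing time (a new reading comes with each control period).
- camera(name): name is "scene" or "side" or "wrist"; returns a dict with "frame" (480x640x3 uint8, red, green, blue), "intrinsics" (3x3 intrinsics, pixels), "camera_from_world" (4x4, takes a point from world to camera coordinates). Camera axes: x right, y down, z forward; pixel columns grow to the right and rows downward; lengths in m; the calibration is good to about 2 mm. A picture is of the moment at which its call begins. There is no depth.
- close_job(): hands the job in, once; it reports no verdict.
Trained networks look in a picture, given as the dict that the camera call returned (one of the last four; its "shot" number tells which), for a name from the list of things; names that differ only in an ending like _2 or _b are one class to them, and where a whole thing is asked for, a point or a joint stands for the part that bears it (a point fixed in the world has none). Each returns a list of dicts, best first, with "conf" (0 to 1); they miss things now and then, are a little off and sometimes report something else, mostly with a low value. They report only what shows in the picture. A call takes as long as a camera call.
- recognise(picture, query): "at" ([column, row] in pixels, amid what is visible of it).
- masks_of(picture, query): "region" (480x640 bool, what is visible of it) and "at" ([column, row] in pixels, amid what is visible of it).
The state is a dict: "time": time; "joint_positions": joint angles; "joint_vel": joint speeds; "joint_torque": joint torques, N m; "ee_pos": TCP position; "eef_rot": TCP orientation; "ft_force": force on the tool from outside, world axes, zero at the start; "torque": the same for the moment, N m; "width": finger opening in m.
Only numpy, scipy, OpenCV 4.12 (cv2) and the standard library are available. Lean on these libraries where they do the work, as an engineer would, in place of code of your own. Each camera call takes 0.05 s, during which the arm holds its last target.

## Working session

There is one attempt and no reset: what is moved stays moved. The work goes in short steps, Python scripts to look and compute and a tool call to move; the robot and the scene stay as the last step left them, time stands still between calls to the robot, and variables do not carry over. Pictures are saved under pics/ and viewed, and the job is handed in when it is done.

Besides the shell and the picture viewer there is one more tool, called after "Emit:" as name(argument=value, ...), one argument or row to a line, values as JSON. play_rows: Moves the arm, as the interface text tells. Its arguments: {"type":"object","properties":{"moves":{"type":"array","items":{"type":"array"}},"grip_force":{"type":"number"}},"required":["moves"]}

```bash
ls; mkdir -p pics
cat > h.py <<'E'
import numpy as np, cv2, json
from bench import *
def save(p,n): cv2.imwrite('pics/'+n+'.png',p['frame'][:,:,::-1])
def ray(p,uv,z):
    K=np.array(p['intrinsics']);T=np.array(p['camera_from_world']);R=T[:3,:3];t=T[:3,3]
    c=-R.T@t; d=R.T@np.linalg.inv(K)@np.array([uv[0],uv[1],1.]); s=(z-c[2])/d[2]; return c+s*d
def proj(p,X):
    K=np.array(p['intrinsics']);T=np.array(p['camera_from_world']);q=K@(T[:3,:3]@np.array(X)+T[:3,3]); return q[:2]/q[2]
E
python3 - <<'E'
from h import *
s=read_state();print({k:np.round(v,3).tolist() for k,v in s.items()})
for n in ['scene','side','wrist']:
    p=camera(n);save(p,n+'0')
    T=np.array(p['camera_from_world']);print(n,(-T[:3,:3].T@T[:3,3]).round(3))
    for q in ['offcut_a','slug_a','plug','punch','scrap_pan']:
        for r in recognise(p,q): print(n,q,round(r['conf'],2),np.round(r['at'],1),ray(p,r['at'],.0).round(3))
E
```

```text
pics
{'time': 0.0, 'joint_positions': [-0.023, 0.333, -0.065, 1.461, 0.022, 1.35, -0.089], 'joint_vel': [0.001, 0.001, -0.001, 0.001, 0.0, 0.001, 0.002], 'joint_torque': [-0.0, -62.325, 0.024, -38.989, -0.061, 0.04, 0.0], 'ee_pos': [0.625, 0.0, 0.222], 'eef_rot': [0.707, 0.707, -0.001, -0.0], 'ft_force': [0.071, 0.155, -0.616], 'torque': [-0.027, 0.008, -0.003], 'width': 0.087}
scene [1.022 0.224 0.817]
scene offcut_a 0.69 [244.7 187.9] [ 0.468 -0.27   0.   ]
scene offcut_a 0.49 [347.9 243.6] [0.496 0.006 0.   ]
scene slug_a 0.79 [292.1 311.1] [ 0.685 -0.018  0.   ]
scene slug_a 0.46 [291.8 166.5] [ 0.36  -0.209  0.   ]
scene plug 0.82 [236.3 275.5] [ 0.67  -0.156  0.   ]
scene punch 0.76 [184.1 169.2] [ 0.487 -0.427  0.   ]
scene scrap_pan 0.95 [491.3 342.3] [0.568 0.333 0.   ]
side [-0.003 -0.786  0.588]
side offcut_a 0.72 [359.1 327.1] [ 0.47  -0.262  0.   ]
side offcut_a 0.62 [367.4 278.8] [ 0.573 -0.162  0.   ]
side offcut_a 0.57 [281.6 246.8] [0.503 0.028 0.   ]
side slug_a 0.92 [361.9 211.7] [0.74  0.052 0.   ]
side slug_a 0.84 [290.  305.4] [ 0.409 -0.146  0.   ]
side plug 0.65 [405.6 244.6] [ 0.72  -0.113  0.   ]
side scrap_pan 0.81 [235.4 187.3] [0.563 0.336 0.   ]
wrist [0.625 0.066 0.385]
wrist offcut_a 0.88 [202.8 203.5] [0.495 0.014 0.   ]
wrist slug_a 0.84 [393.4 223.1] [ 0.707 -0.008  0.   ]
wrist plug 0.58 [362.5 344.7] [ 0.677 -0.16   0.   ]
wrist punch 0.23 [362.9 345.7] [ 0.678 -0.162  0.   ]
wrist scrap_pan 0.53 [350.9   2. ] [0.655 0.21  0.   ]
```

View pics/scene0.png

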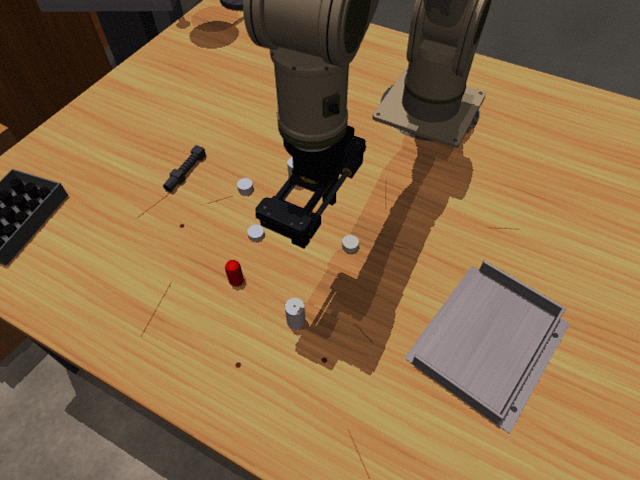

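View pics/side0.png

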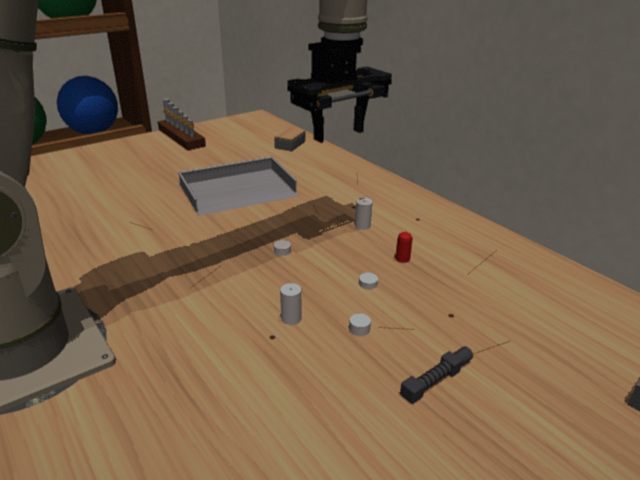

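View pics/wrist0.png

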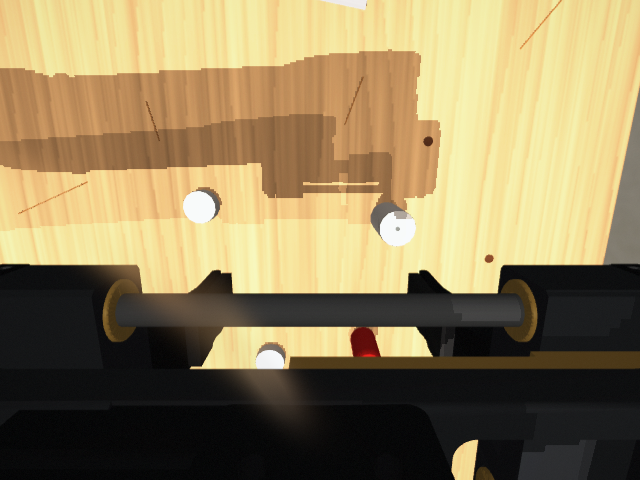

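Run:
```python
from h import *
from scipy.optimize import least_squares
H={'offcut_a':.017,'slug_a':.062,'plug':.061,'punch':.026}
for n in ['scene','side']:
    p=camera(n)
    for q in ['offcut_a','slug_a','plug','punch']:
        for r in masks_of(p,q):
            m=r['region']; ys,xs=np.nonzero(m)
            if len(xs)<10: continue
            c=((xs.min()+xs.max())/2,(ys.min()+ys.max())/2)
            print(n,q,round(r['conf'],2),len(xs),c,(xs.min(),xs.max(),ys.min(),ys.max()),ray(p,c,H[q]/2)[:2].round(4), ray(p,(xs.mean(),ys.mean()),H[q]/2)[:2].round(4))
    for r in masks_of(p,'scrap_pan')[:1]:
        m=r['region'].astype(np.uint8); cs,_=cv2.findContours(m,0,2); c=max(cs,key=cv2.contourArea)
        ap=cv2.approxPolyDP(c,4,True)[:,0]; print(n,'pan',[(tuple(a.tolist()),ray(p,a,0)[:2].round(3).tolist(),ray(p,a,.037)[:2].round(3).tolist()) for a in ap])
    f=p['frame']; 
    crop=f[250:430,390:590] if n=='scene' else f[150:220,165:315]
    cv2.imwrite(f'pics/pan_{n}.png',cv2.resize(crop[:,:,::-1],None,fx=3.3 if n=='scene' else 5,fy=3.3 if n=='scene' else 5,interpolation=cv2.INTER_CUBIC))
```

```text
scene offcut_a 0.68 245 (np.float64(244.5), np.float64(186.0)) (np.int64(236), np.int64(253), np.int64(178), np.int64(194)) [ 0.4694 -0.268 ] [ 0.47   -0.2679]
scene offcut_a 0.62 226 (np.float64(255.0), np.float64(232.5)) (np.int64(247), np.int64(263), np.int64(225), np.int64(240)) [ 0.5679 -0.1763] [ 0.5681 -0.1763]
scene offcut_a 0.49 254 (np.float64(350.0), np.float64(243.5)) (np.int64(342), np.int64(358), np.int64(235), np.int64(252)) [0.4987 0.012 ] [0.4991 0.0116]
scene slug_a 0.74 540 (np.float64(294.5), np.float64(313.5)) (np.int64(285), np.int64(304), np.int64(298), np.int64(329)) [ 0.7003 -0.0027] [ 0.7001 -0.0026]
scene slug_a 0.52 83 (np.float64(289.5), np.float64(167.0)) (np.int64(287), np.int64(292), np.int64(158), np.int64(176)) [ 0.3885 -0.1962] [ 0.3877 -0.1971]
scene plug 0.72 328 (np.float64(233.0), np.float64(273.0)) (np.int64(225), np.int64(241), np.int64(261), np.int64(285)) [ 0.6817 -0.1503] [ 0.6809 -0.1503]
scene plug 0.27 15748 (np.float64(486.0), np.float64(346.5)) (np.int64(404), np.int64(568), np.int64(261), np.int64(432)) [0.597  0.3229] [0.5866 0.3275]
[... 1363 characters left out ...]
(247.0)) (np.int64(395), np.int64(412), np.int64(232), np.int64(262)) [ 0.6724 -0.1522] [ 0.6721 -0.1531]
side punch 0.7 1493 (np.float64(435.5), np.float64(375.0)) (np.int64(399), np.int64(472), np.int64(347), np.int64(403)) [ 0.4822 -0.4208] [ 0.4824 -0.4189]
side punch 0.51 4733 (np.float64(237.5), np.float64(186.0)) (np.int64(178), np.int64(297), np.int64(157), np.int64(215)) [0.5584 0.3145] [0.5601 0.321 ]
side pan [((297, 194), [0.669, 0.215], [0.626, 0.152]), ((295, 178), [0.718, 0.297], [0.672, 0.229]), ((271, 156), [0.746, 0.461], [0.699, 0.382]), ((179, 173), [0.483, 0.499], [0.453, 0.418]), ((179, 184), [0.455, 0.435], [0.426, 0.358]), ((198, 215), [0.422, 0.254], [0.395, 0.189])]
```

View pics/pan_scene.png

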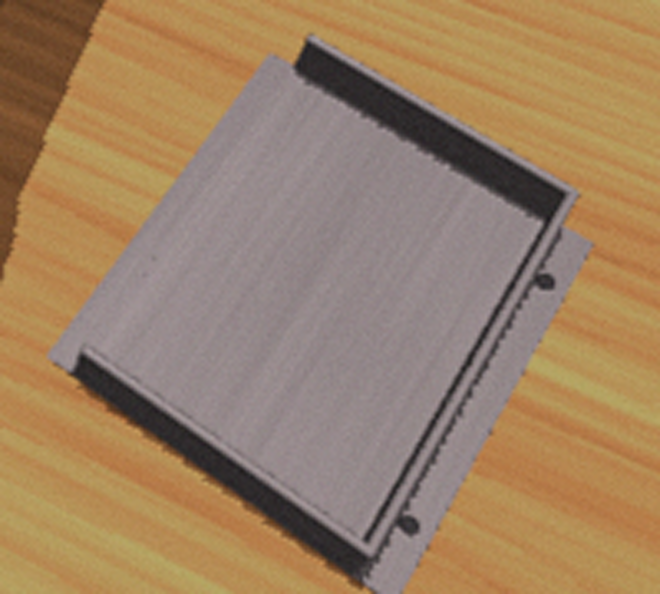

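View pics/pan_side.png

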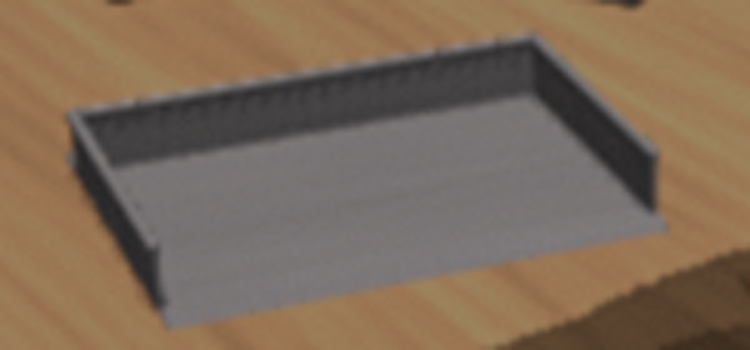

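Emit:
play_rows(
  moves=[
    [[-1,-5,2],[0,0,0.1],2.4],
    [[-2,-10,6],[0,0,0.1],2.4],
    [[-2.9,-13.2,11],[0,0,0.1],2.4],
    [[-2.9,-13.2,16],[0,0,0.1],2.4],
    [[-2.9,-13.2,19],[0,0,0.1],2.4],
    [[-2.9,-13.2,19],[0,0,0.1],2.4],
  ],
)

```text
time: 2.25
ee_pos: [0.4914, -0.029, 0.031]
eef_rot: [0.742, 0.671, -0.001, -0.001]
ft_force: [0.2, 0.1, 0.7]
width: 0.0349
```

Run:
```python
from h import *
s=read_state();print(s['time'],s['ee_pos'],s['eef_rot'],s['width'],s['ft_force'])
for n in ['scene','wrist','side']:
    p=camera(n);save(p,n+'1')
    print(n,proj(p,s['ee_pos']))
    for r in masks_of(p,'offcut_a')+masks_of(p,'slug_a'):
        ys,xs=np.nonzero(r['region'])
        if len(xs)>10: print(round(r['conf'],2),len(xs),np.round(r['at']),ray(p,((xs.min()+xs.max())/2,(ys.min()+ys.max())/2),.0085)[:2].round(4))
```

```text
2.25 [ 0.49141573 -0.02900448  0.0309842 ] [ 0.74155213  0.6708924  -0.00144872 -0.00131056] 0.03492015961219583 [0.18140605 0.13684906 0.66777164]
scene [334.24476944 226.98200066]
0.73 239 [256. 232.] [ 0.569  -0.1756]
0.61 247 [350. 244.] [0.4987 0.012 ]
0.53 202 [242. 186.] [ 0.4712 -0.2682]
0.94 407 [296. 174.] [ 0.3759 -0.1916]
0.7 506 [294. 313.] [ 0.6906 -0.0083]
wrist [315.30131523 289.74594995]
0.96 3573 [316. 202.] [0.4959 0.0124]
side [291.93707765 247.62236029]
0.67 124 [279. 250.] [0.4932 0.0125]
0.66 295 [368. 280.] [ 0.5615 -0.1756]
0.62 3260 [221. 186.] [0.5342 0.343 ]
0.58 355 [359. 324.] [ 0.4676 -0.2654]
0.84 795 [291. 305.] [ 0.4057 -0.1526]
0.55 513 [363. 213.] [0.7268 0.0337]
```

View wrist.

View pics/wrist1.png

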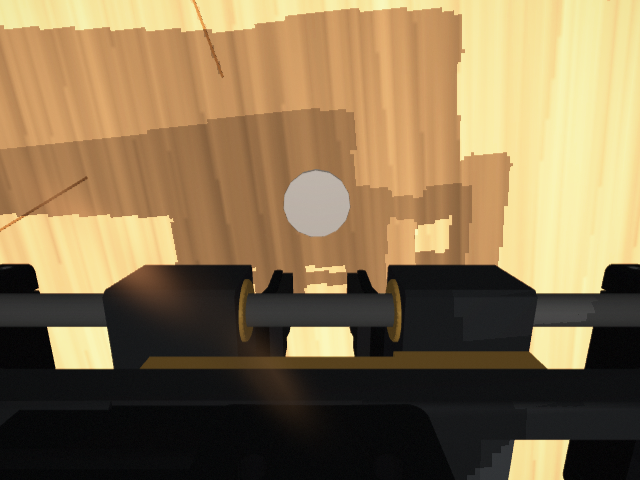

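Emit:
play_rows(
  moves=[
    [[0,0,1.2],[0,0,0],2.4],
    [[0,0,2.4],[0,0,0],2.4],
    [[0,0,2.4],[0,0,0],2.4],
    [[1,0,2.4],[0,0,0],2.4],
    [[2.2,0,2.4],[0,0,0],2.4],
    [[3.7,0,2.4],[0,0,0],2.4],
    [[5.2,0,2.4],[0,0,0],2.4],
    [[7,0,2.4],[0,0,0],2.4],
  ],
)

```text
time: 3.7
ee_pos: [0.5002, 0.0419, 0.0087]
eef_rot: [0.741, 0.671, 0.0, 0.0]
ft_force: [0.3, -1.0, 0.1]
width: 0.0238
```

Emit:
play_rows(
  moves=[
    [[2,0,0],[0,0,0],2.4],
    [[4,0,0],[0,0,0],2.4],
    [[6,0,0],[0,0,0],2.4],
    [[8,0,0],[0,0,0],2.4],
    [[10,0,0],[0,0,0],2.4],
    [[11.5,0,0],[0,0,0],2.4],
    [[12.5,0,0],[0,0,0],2.4],
    [[13,0,0],[0,0,0],2.4],
  ],
)

```text
time: 4.7
ee_pos: [0.513, 0.1704, 0.0085]
eef_rot: [0.741, 0.671, -0.0, 0.0]
ft_force: [-0.4, -1.8, 0.3]
width: 0.0235
```

Run:
```python
from h import *
s=read_state();print(s['time'],s['ee_pos'],s['eef_rot'],s['width'],s['ft_force'])
for n in ['scene','wrist']:
    p=camera(n);save(p,n+'2')
    for r in masks_of(p,'offcut_a'):
        ys,xs=np.nonzero(r['region'])
        if len(xs)>10: print(round(r['conf'],2),len(xs),np.round(r['at']),ray(p,((xs.min()+xs.max())/2,(ys.min()+ys.max())/2),.0085)[:2].round(4))
```

```text
4.7 [0.5129767  0.17044641 0.00852302] [ 7.41477391e-01  6.70977852e-01 -3.03979486e-05  2.07295484e-05] 0.023475483451604204 [-0.37446396 -1.82209763  0.32453199]
0.67 230 [254. 232.] [ 0.5685 -0.1747]
0.57 216 [241. 186.] [ 0.4694 -0.268 ]
0.45 67 [431. 290.] [0.5221 0.2019]
0.95 4481 [321. 246.] [0.5144 0.1931]
```

View pics/wrist2.png

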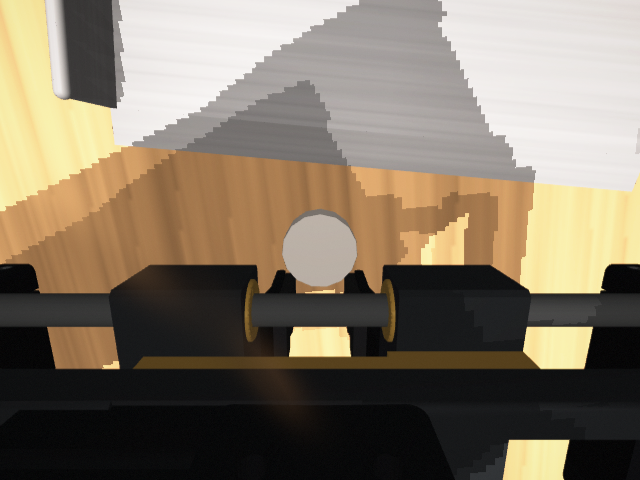

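View pics/scene2.png

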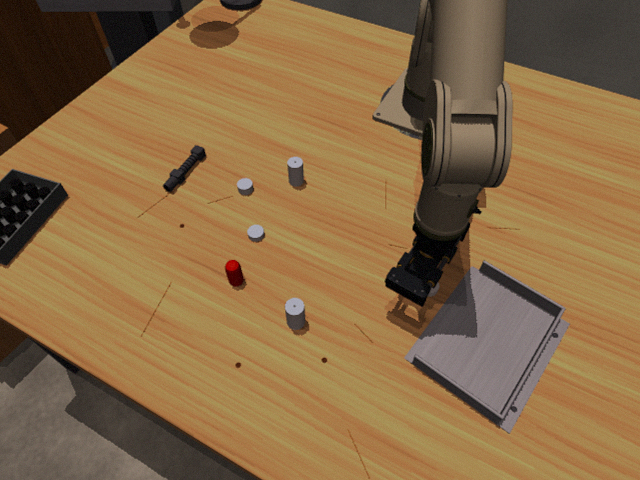

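Emit:
play_rows(
  moves=[
    [[2,0,0],[0,0,0],2.4],
    [[4,0,0],[0,0,0],2.4],
    [[6,0,0],[0,0,0],2.4],
    [[8,0,0],[0,0,0],2.4],
    [[10,0,0],[0,0,0],2.4],
    [[12,0,0],[0,0,0],2.4],
    [[14,0,0],[0,0,0],2.4],
    [[15.5,0,0],[0,0,0],2.4],
  ],
)

```text
time: 5.9
ee_pos: [0.5285, 0.3258, 0.0086]
eef_rot: [0.741, 0.671, 0.0, -0.0]
ft_force: [0.5, -0.9, 0.2]
width: 0.0236
```

Emit:
play_rows(
  moves=[
    [[1,0,0],[0,0,0],2.4],
    [[1.6,0,0],[0,0,0],2.4],
    [[1.8,0,0],[0,0,0],2.4],
    [[0.5,0,-0.5],[0,0,0],2.4],
    [[-1,0,-2],[0,0,0],2.4],
    [[-3,0,-5],[0,0,0],2.4],
    [[-6,0,-8],[0,0,0],2.4],
  ],
)

```text
time: 6.78
ee_pos: [0.5225, 0.263, 0.0905]
eef_rot: [0.742, 0.671, 0.0, 0.0]
ft_force: [0.3, -0.0, -0.2]
width: 0.024
```

Run:
```python
from h import *
s=read_state();print(s['time'],s['ee_pos'],s['eef_rot'],s['width'],s['ft_force'])
for n in ['scene','wrist']:
    p=camera(n);save(p,n+'3')
    for r in masks_of(p,'offcut_a'):
        ys,xs=np.nonzero(r['region'])
        if len(xs)>10: print(round(r['conf'],2),len(xs),np.round(r['at']),ray(p,((xs.min()+xs.max())/2,(ys.min()+ys.max())/2),.0085)[:2].round(4))
```

```text
6.775 [0.52247346 0.26296628 0.09052763] [7.41690689e-01 6.70741902e-01 4.47536519e-04 1.48754159e-04] 0.023955111225648085 [ 0.29126342 -0.01400628 -0.1569863 ]
0.74 231 [243. 186.] [ 0.4694 -0.268 ]
0.68 337 [515. 330.] [0.5338 0.3643]
0.66 203 [255. 232.] [ 0.5684 -0.1773]
0.96 2520 [314.  89.] [0.5317 0.3661]
```

View pics/wrist3.png

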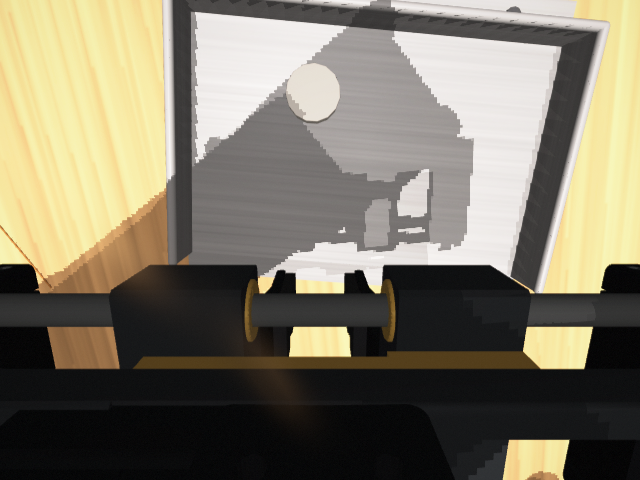

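Emit:
play_rows(
  moves=[
    [[-6,1,0],[0,0,0],2.4],
    [[-12,2,0],[0,0,0],2.4],
    [[-18,3.2,0],[0,0,0],2.4],
    [[-24,4.3,0],[0,0,0],2.4],
    [[-30,5.4,0],[0,0,0],2.4],
    [[-36,6.5,0],[0,0,0],2.4],
    [[-42,7.6,0],[0,0,0],2.4],
    [[-47.8,8.6,0],[0,0,0],2.4],
  ],
)

```text
time: 7.98
ee_pos: [0.5601, -0.2209, 0.0879]
eef_rot: [0.741, 0.671, -0.0, -0.0]
ft_force: [0.6, 0.3, -0.4]
width: 0.024
```

Emit:
play_rows(
  moves=[
    [[0,0,2],[0,0,0],2.4],
    [[0,0,5],[0,0,0],2.4],
    [[0,0,5.5],[0,0,0],2.4],
    [[0,0,5.5],[0,0,0],2.4],
  ],
)

```text
time: 8.48
ee_pos: [0.5604, -0.2192, 0.0336]
eef_rot: [0.741, 0.671, -0.0, -0.0]
ft_force: [0.5, 0.4, 0.3]
width: 0.0239
```

Run:
```python
from h import *
s=read_state();print(s['time'],s['ee_pos'],s['eef_rot'],s['width'],s['ft_force'])
for n in ['wrist']:
    p=camera(n);save(p,n+'4')
    for r in masks_of(p,'offcut_a'):
        ys,xs=np.nonzero(r['region'])
        if len(xs)>10: print(round(r['conf'],2),len(xs),np.round(r['at']),ray(p,((xs.min()+xs.max())/2,(ys.min()+ys.max())/2),.0085)[:2].round(4))
```

```text
8.475 [ 0.56036639 -0.2192214   0.03360213] [ 7.41349205e-01  6.71119417e-01 -7.13478879e-05 -2.81535061e-04] 0.02388833838861604 [0.48671893 0.36038827 0.34255797]
0.79 3444 [321. 196.] [ 0.5646 -0.1756]
```

View pics/wrist4.png

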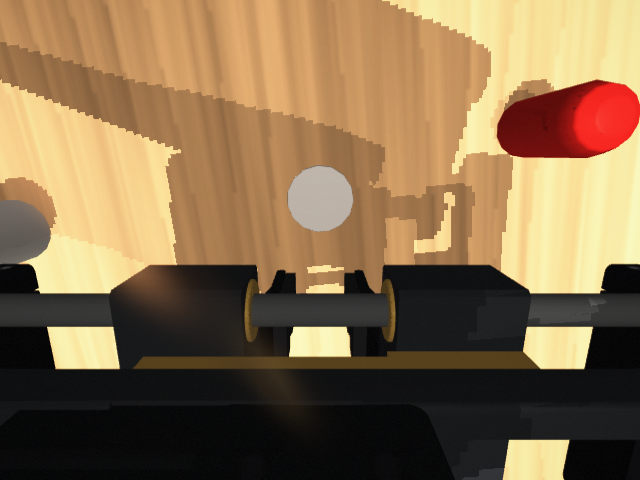

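Emit:
play_rows(
  moves=[
    [[0,0,1.3],[0,0,0],2.4],
    [[0,0,2.5],[0,0,0],2.4],
    [[0.5,0,2.5],[0,0,0],2.4],
    [[1.5,0,2.5],[0,0,0],2.4],
    [[2.7,0,2.5],[0,0,0],2.4],
    [[4.2,0,2.5],[0,0,0],2.4],
    [[6,0,2.5],[0,0,0],2.4],
    [[8,0,2.5],[0,0,0],2.4],
  ],
)

```text
time: 9.57
ee_pos: [0.5685, -0.1385, 0.0087]
eef_rot: [0.741, 0.671, 0.0, 0.0]
ft_force: [0.2, 0.5, 0.3]
width: 0.0238
```

Emit:
play_rows(
  moves=[
    [[2,0,0],[0,0,0],2.4],
    [[4,0,0],[0,0,0],2.4],
    [[6,0,0],[0,0,0],2.4],
    [[8,0,0],[0,0,0],2.4],
    [[10,0,0],[0,0,0],2.4],
    [[12,0,0],[0,0,0],2.4],
    [[14,0,0],[0,0,0],2.4],
    [[16,0,0],[0,0,0],2.4],
  ],
)

```text
time: 10.58
ee_pos: [0.5844, 0.0205, 0.0086]
eef_rot: [0.742, 0.671, 0.0, 0.0]
ft_force: [-0.0, -1.0, 0.7]
width: 0.0242
```

Run:
```python
from h import *
s=read_state();print(s['time'],s['ee_pos'],s['eef_rot'],s['width'],s['ft_force'])
for n in ['wrist']:
    p=camera(n);save(p,n+'5')
    for r in masks_of(p,'offcut_a'):
        ys,xs=np.nonzero(r['region'])
        if len(xs)>10: print(round(r['conf'],2),len(xs),np.round(r['at']),ray(p,((xs.min()+xs.max())/2,(ys.min()+ys.max())/2),.0085)[:2].round(4))
```

```text
10.575 [0.58441198 0.02048667 0.00856266] [7.41560992e-01 6.70885455e-01 3.70207996e-05 2.35464961e-05] 0.02423390403382909 [-0.004013   -1.02636194  0.65260486]
0.87 4234 [319. 247.] [0.5858 0.0433]
```

View pics/wrist5.png

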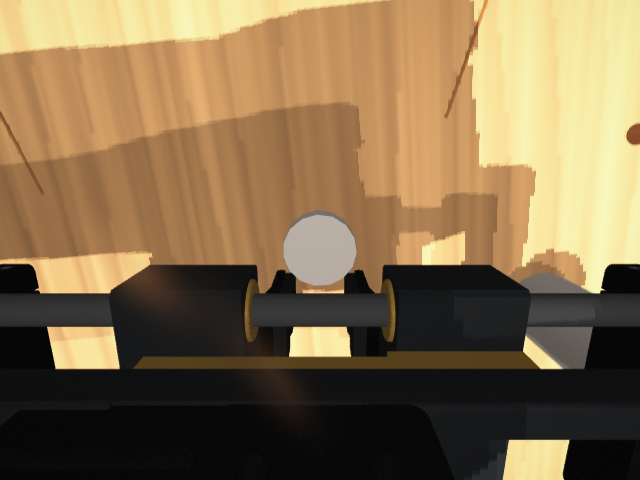

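Emit:
play_rows(
  moves=[
    [[2,0,0],[0,0,0],2.4],
    [[4,0,0],[0,0,0],2.4],
    [[6,0,0],[0,0,0],2.4],
    [[8,0,0],[0,0,0],2.4],
    [[10,0,0],[0,0,0],2.4],
    [[12,0,0],[0,0,0],2.4],
    [[14,0,0],[0,0,0],2.4],
    [[16,0,0],[0,0,0],2.4],
  ],
)

```text
time: 11.68
ee_pos: [0.6004, 0.1797, 0.0086]
eef_rot: [0.742, 0.671, 0.0, 0.0]
ft_force: [0.7, -0.6, -0.1]
width: 0.0239
```

Emit:
play_rows(
  moves=[
    [[2,0,0],[0,0,0],2.4],
    [[4,0,0],[0,0,0],2.4],
    [[6,0,0],[0,0,0],2.4],
    [[8,0,0],[0,0,0],2.4],
    [[10,0,0],[0,0,0],2.4],
    [[12,0,0],[0,0,0],2.4],
    [[13.5,0,0],[0,0,0],2.4],
    [[14.5,0,0],[0,0,0],2.4],
  ],
)

```text
time: 12.68
ee_pos: [0.6147, 0.3237, 0.0085]
eef_rot: [0.741, 0.671, -0.0, -0.0]
ft_force: [-0.3, -1.5, -0.8]
width: 0.0238
```

Emit:
play_rows(
  moves=[
    [[0.6,0,0],[0,0,0],2.4],
    [[0.9,0,0],[0,0,0],2.4],
    [[0.9,0,0],[0,0,0],2.4],
    [[-0.5,0,-0.5],[0,0,0],2.4],
    [[-2,0,-2],[0,0,0],2.4],
    [[-4,0,-5],[0,0,0],2.4],
    [[-7,0,-8],[0,0,0],2.4],
  ],
)

```text
time: 13.55
ee_pos: [0.6078, 0.2515, 0.0906]
eef_rot: [0.742, 0.671, 0.0, 0.0]
ft_force: [-0.6, -0.5, 0.1]
width: 0.0241
```

Run:
```python
from h import *
s=read_state();print(s['time'],s['ee_pos'],s['eef_rot'],s['width'],s['ft_force'])
for n in ['wrist','scene']:
    p=camera(n);save(p,n+'6')
    for r in masks_of(p,'offcut_a'):
        ys,xs=np.nonzero(r['region'])
        if len(xs)>10: print(round(r['conf'],2),len(xs),np.round(r['at']),ray(p,((xs.min()+xs.max())/2,(ys.min()+ys.max())/2),.0085)[:2].round(4))
```

```text
13.55 [0.60775596 0.25151882 0.09061885] [7.41613438e-01 6.70827276e-01 4.95083223e-04 1.67686586e-04] 0.024091274806442884 [-0.63154204 -0.51032743  0.14913737]
0.76 2532 [317.  92.] [0.6173 0.3553]
0.68 3008 [187.  88.] [0.5307 0.3664]
0.91 377 [494. 369.] [0.6207 0.3524]
0.79 354 [514. 332.] [0.5333 0.3632]
0.7 212 [242. 186.] [ 0.4707 -0.2672]
```

View pics/wrist6.png

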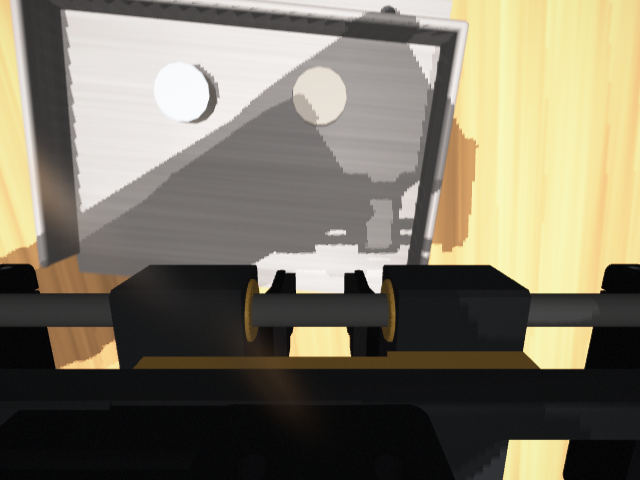

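Emit:
play_rows(
  moves=[
    [[-6,-1,0],[0,0,0.07],2.4],
    [[-12,-2,0],[0,0,0.07],2.4],
    [[-18,-3,0],[0,0,0.07],2.4],
    [[-24,-4,0],[0,0,0.07],2.4],
    [[-30,-5,0],[0,0,0.07],2.4],
    [[-36,-6,0],[0,0,0.07],2.4],
    [[-42,-7,0],[0,0,0.07],2.4],
    [[-48,-8,0],[0,0,0.07],2.4],
  ],
)

```text
time: 14.75
ee_pos: [0.4794, -0.2176, 0.0881]
eef_rot: [0.764, 0.645, 0.0, -0.0]
ft_force: [0.6, -0.4, -0.2]
width: 0.0239
```

Run:
```python
from h import *
s=read_state();print(s['time'],s['ee_pos'],s['eef_rot'])
q=s['eef_rot'];tx=np.array([q[0]**2-q[1]**2,2*q[0]*q[1]]);ty=np.array([tx[1],-tx[0]])
d=np.array([.460,-.311])-s['ee_pos'][:2];print(tx,d@tx,d@ty)
```

```text
14.75 [ 0.47939256 -0.21760967  0.08811038] [ 7.64176510e-01  6.45007088e-01  1.55298930e-05 -3.42857452e-04]
[0.1679316  0.98579853] -0.09532067767083156 -0.0034339694079426877
```

Emit:
play_rows(
  moves=[
    [[-5,-0.2,0],[0,0,0],2.4],
    [[-9.5,-0.3,0],[0,0,0],2.4],
    [[-9.5,-0.3,1],[0,0,0],2.4],
    [[-9.5,-0.3,4],[0,0,0],2.4],
    [[-9.5,-0.3,5.5],[0,0,0],2.4],
    [[-9.5,-0.3,5.5],[0,0,0],2.4],
  ],
)

```text
time: 15.5
ee_pos: [0.4607, -0.3084, 0.0323]
eef_rot: [0.764, 0.645, -0.0, -0.001]
ft_force: [0.3, 1.4, -0.5]
width: 0.0244
```

Run:
```python
from h import *
s=read_state();print(s['time'],s['ee_pos'],s['eef_rot'],s['width'],s['ft_force'])
for n in ['wrist']:
    p=camera(n);save(p,n+'7')
    for r in masks_of(p,'offcut_a'):
        ys,xs=np.nonzero(r['region'])
        if len(xs)>10: print(round(r['conf'],2),len(xs),np.round(r['at']),ray(p,((xs.min()+xs.max())/2,(ys.min()+ys.max())/2),.0085)[:2].round(4))
```

```text
15.5 [ 0.46070649 -0.30837805  0.03230802] [ 7.64195119e-01  6.44983621e-01 -4.03332890e-04 -1.33644153e-03] 0.024351878201134155 [ 0.26722004  1.35902483 -0.4500236 ]
0.83 3717 [320. 202.] [ 0.4675 -0.2674]
```

View pics/wrist7.png

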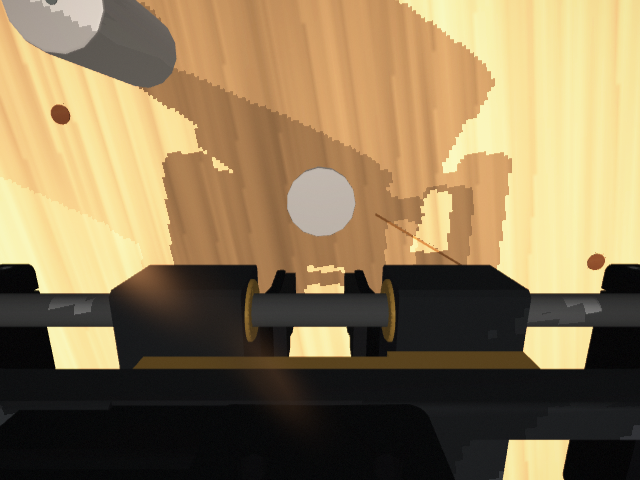

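Emit:
play_rows(
  moves=[
    [[0,0,1.2],[0,0,0],2.4],
    [[0,0,2.1],[0,0,0],2.4],
    [[0.5,0,2.1],[0,0,0],2.4],
    [[1.5,0,2.1],[0,0,0],2.4],
    [[2.7,0,2.1],[0,0,0],2.4],
    [[4.2,0,2.1],[0,0,0],2.4],
    [[6,0,2.1],[0,0,0],2.4],
    [[8,0,2.1],[0,0,0],2.4],
  ],
)

```text
time: 16.6
ee_pos: [0.475, -0.2295, 0.0127]
eef_rot: [0.764, 0.645, 0.0, 0.0]
ft_force: [-0.1, 0.1, 0.9]
width: 0.0239
```

Run:
```python
from h import *
s=read_state();print(s['time'],s['ee_pos'],s['width'],s['ft_force'])
for n in ['wrist','side']:
    p=camera(n);save(p,n+'8')
    for r in masks_of(p,'offcut_a'):
        ys,xs=np.nonzero(r['region'])
        if len(xs)>10: print(round(r['conf'],2),len(xs),np.round(r['at']),ray(p,((xs.min()+xs.max())/2,(ys.min()+ys.max())/2),.0085)[:2].round(4))
```

```text
16.6 [ 0.47503826 -0.22945186  0.01267692] 0.02393322633108869 [-0.06404258  0.14509959  0.85588902]
0.76 4648 [322. 248.] [ 0.478  -0.2082]
0.69 110 [216. 184.] [0.5304 0.3709]
0.5 151 [346. 305.] [ 0.4775 -0.2032]
```

View pics/side8.png

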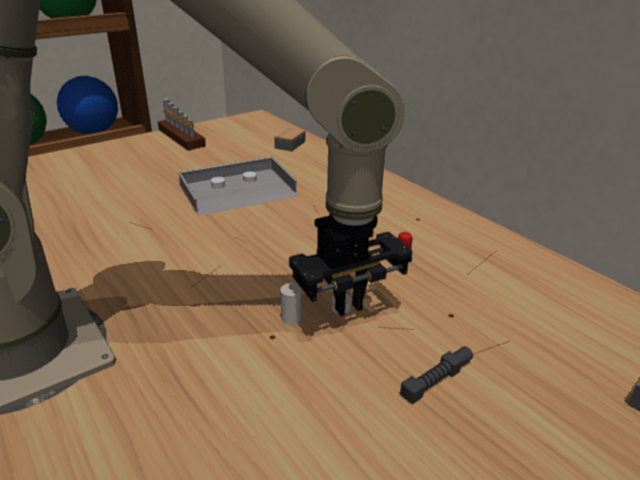

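Emit:
play_rows(
  moves=[
    [[1.5,0,0],[0,0,0],2.4],
    [[3,0,0],[0,0,0],2.4],
    [[4.5,0,0],[0,0,0],2.4],
    [[6,0,0],[0,0,0],2.4],
    [[8,0,0],[0,0,0],2.4],
    [[10,0,0],[0,0,0],2.4],
    [[12,0,0],[0,0,0],2.4],
    [[14,0,0],[0,0,0],2.4],
  ],
)

```text
time: 17.8
ee_pos: [0.4986, -0.0915, 0.0126]
eef_rot: [0.764, 0.645, 0.0, 0.0]
ft_force: [0.5, 0.1, -0.4]
width: 0.0237
```

Run:
```python
from h import *
s=read_state();print(s['time'],s['ee_pos'],s['width'],s['ft_force'])
for n in ['wrist','side']:
    p=camera(n);save(p,n+'9')
    for k in ['offcut_a','slug_a']:
      for r in masks_of(p,k):
        ys,xs=np.nonzero(r['region'])
        if len(xs)>10: print(k,round(r['conf'],2),len(xs),np.round(r['at']),ray(p,((xs.min()+xs.max())/2,(ys.min()+ys.max())/2),.0085 if k[0]=='o' else .031)[:2].round(4))
```

```text
17.8 [ 0.49855494 -0.09154914  0.01258244] 0.02369297875334753 [ 0.50932888  0.06975725 -0.35687876]
offcut_a 0.91 4514 [320. 248.] [ 0.5016 -0.07  ]
offcut_a 0.72 150 [218. 184.] [0.5325 0.3694]
offcut_a 0.65 134 [309. 262.] [ 0.5011 -0.063 ]
slug_a 0.66 264 [366. 206.] [0.6993 0.0013]
slug_a 0.6 761 [294. 303.] [ 0.3898 -0.1772]
slug_a 0.29 1480 [439. 372.] [ 0.4683 -0.432 ]
```

View pics/wrist9.png

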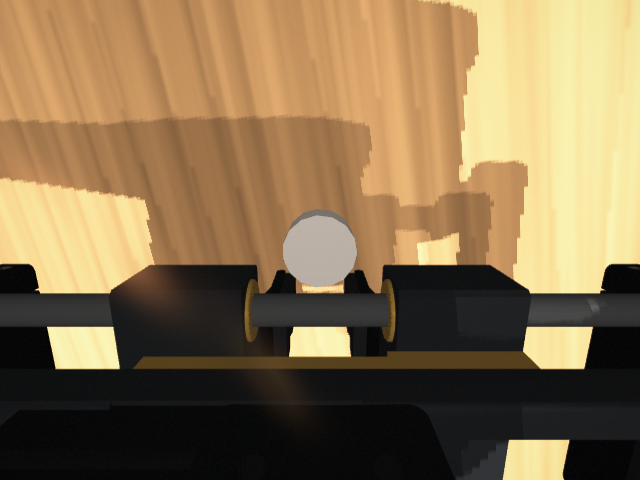

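Emit:
play_rows(
  moves=[
    [[2,0,0.2],[0,0,0],2.4],
    [[4,0,0.3],[0,0,0],2.4],
    [[6,0,0.3],[0,0,0],2.4],
    [[8,0,0.3],[0,0,0],2.4],
    [[10,0,0.3],[0,0,0],2.4],
    [[12,0,0.3],[0,0,0],2.4],
    [[14,0,0.3],[0,0,0],2.4],
    [[16,0,0.3],[0,0,0],2.4],
  ],
)

```text
time: 19.1
ee_pos: [0.5257, 0.0643, 0.0095]
eef_rot: [0.765, 0.644, -0.0, 0.0]
ft_force: [-0.7, -0.0, 0.1]
width: 0.0238
```

Emit:
play_rows(
  moves=[
    [[2,0,0],[0,0,0],2.4],
    [[4,0,0],[0,0,0],2.4],
    [[6,0,0],[0,0,0],2.4],
    [[8,0,0],[0,0,0],2.4],
    [[10,0,0],[0,0,0],2.4],
    [[12,0,0],[0,0,0],2.4],
    [[14,0,0],[0,0,0],2.4],
    [[16,0,0],[0,0,0],2.4],
  ],
)

```text
time: 20.1
ee_pos: [0.5528, 0.2237, 0.0096]
eef_rot: [0.765, 0.644, 0.0, 0.0]
ft_force: [-0.0, -0.9, -1.2]
width: 0.0237
```

Emit:
play_rows(
  moves=[
    [[2,0,0],[0,0,0],2.4],
    [[3.5,0,0],[0,0,0],2.4],
    [[4.7,0,0],[0,0,0],2.4],
    [[5.3,0,0],[0,0,0],2.4],
    [[5.5,0,0],[0,0,0],2.4],
    [[4,0,-0.5],[0,0,0],2.4],
    [[2,0,-3],[0,0,0],2.4],
    [[-3,0,-8],[0,0,0],2.4],
  ],
)

```text
time: 21.1
ee_pos: [0.5471, 0.1974, 0.0835]
eef_rot: [0.764, 0.645, -0.001, -0.0]
ft_force: [0.8, -0.6, 0.4]
width: 0.0241
```

Emit:
play_rows(
  moves=[
    [[-5,0,-3],[0,0,0],2.4],
    [[-10,0,-6],[0,0,0],2.4],
    [[-14,0,-9],[0,0,0],2.4],
    [[-14,0,-9],[0,0,0],2.4],
  ],
)

```text
time: 21.6
ee_pos: [0.5255, 0.0557, 0.1767]
eef_rot: [0.767, 0.642, 0.002, 0.002]
ft_force: [-0.3, 0.1, 0.6]
width: 0.024
```

Run:
```python
from h import *
s=read_state();print(s['time'],s['ee_pos'],s['width'],s['ft_force'])
H={'offcut_a':.0105,'slug_a':.031,'plug':.0305,'punch':.013}
for n in ['wrist','scene','side']:
    p=camera(n);save(p,n+'10')
    for k in H:
      for r in masks_of(p,k):
        ys,xs=np.nonzero(r['region'])
        if len(xs)>10:
            X=ray(p,((xs.min()+xs.max())/2,(ys.min()+ys.max())/2),H[k])[:2]
            d=X-[.563,.318]
            print(n,k,round(r['conf'],2),len(xs),np.round(r['at']),X.round(4),'pan',np.round([d@[.983,-.186],d@[.186,.983]],3) if k[0]=='o' else '')
```

```text
21.6 [0.52549208 0.05567362 0.17667555] 0.023951329221013336 [-0.2941251   0.14958486  0.64284875]
wrist slug_a 0.65 2644 [515. 258.] [ 0.7009 -0.0036] pan 
wrist plug 0.74 8560 [313.  16.] [0.5474 0.2273] pan 
scene offcut_a 0.92 349 [515. 332.] [0.534  0.3637] pan [-0.037  0.04 ]
scene offcut_a 0.83 377 [493. 371.] [0.6213 0.3528] pan [0.051 0.045]
scene offcut_a 0.63 355 [475. 333.] [0.568  0.2985] pan [ 0.009 -0.018]
scene slug_a 0.62 435 [297. 174.] [ 0.3947 -0.1783] pan 
scene plug 0.7 376 [235. 274.] [ 0.6812 -0.1494] pan 
scene punch 0.84 629 [184. 167.] [ 0.4936 -0.4187] pan 
scene punch 0.43 345 [495. 372.] [0.623  0.3535] pan 
side offcut_a 0.49 180 [242. 186.] [0.5633 0.3035] pan [ 0.003 -0.014]
side slug_a 0.97 803 [289. 303.] [ 0.3891 -0.1767] pan 
side slug_a 0.87 483 [363. 214.] [6.969e-01 1.000e-04] pan 
side plug 0.69 428 [403. 246.] [ 0.6724 -0.1522] pan
```

View pics/scene10.png

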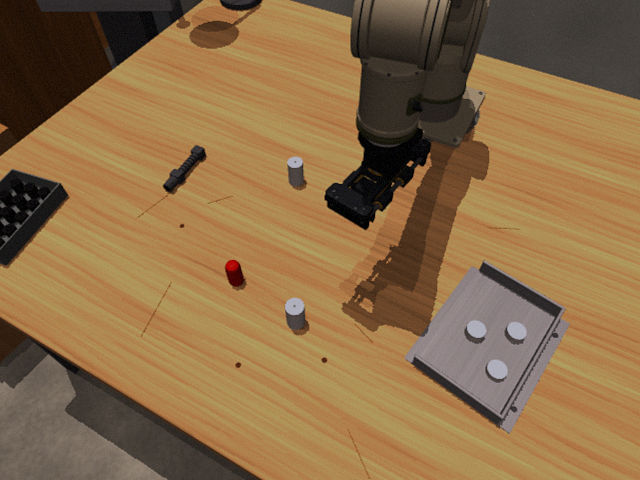

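View pics/side10.png

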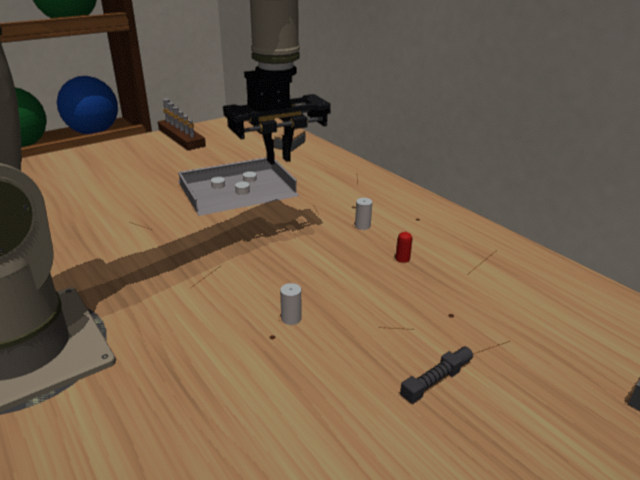

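All three offcuts lie flat inside the pan, at scene pixels (515,332), (493,371) and (475,333). The slugs, plug and punch are unmoved, and the arm is clear of everything.

```bash
python3 -c "
from bench import *
print(close_job())"
```

```text
the job is handed in; nothing more can be done
None
```

I swept all three offcuts along the bench and over the pan's front lip, one at a time, nested between the two fingertips, and none was picked up. The job was handed in at about 22 s.

- **Offcuts:** the last pictures put them at about (-37, +40), (+51, +45) and (+9, -18) mm in the pan's frame. All three are well inside the walls and clear of the lip limit at y = -72.5 mm.
- **Other things:** the slugs, plug and punch measured within about 2 mm of where they began. The one exception was the slug near (0.39, -0.18) in the scene camera. Its early reading there was spoiled because the arm hid it. The side camera put it within 1 mm of its start.
- **Forces:** the wrist readings taken after each move were at most about 2 N.
- **Disagreements and misses:**
  - The scene and side cameras differed by up to about 10 mm on some positions, such as the plug and the punch.
  - In the last side picture the network marked only one of the three offcuts and missed the punch, though all of them show in the picture.
  - The wrist camera's network twice gave false labels (pan or offcut as plug or punch); I ignored those.

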